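# Drift out the seized hinge pin of a hold-down clamp and take off its arm

### The job

The hinge pin of the hold-down clamp has seized. With the drift punch, push the pin from its tail end (the side opposite its head) as far as it will go, so that it is clear of the arm's eye; do not touch the pin with the gripper. Then lay the drift back in its cradle, lift the clamp arm off and lay it, without dropping it, flat in the shallow steel tray, leaving the other things on the bench where they are.

Things in the scene. Friction and masses are not known exactly. Their poses are not given: they have to be found in the camera images.
- clamp: Grey clamp fixed to the worktop: base plate 12 mm thick, two lugs 44 mm wide, 100 mm high, that hold the pin, the arm's eye between them. Origin: underside, below mid-gap; x along the resting arm to its black end (0 to 0.35 rad left of world x), y the pin's axis, at height z = 80 mm. Tail lug y = 14 to 28 mm, head lug y = -14 to -54 mm, bores 16 mm. A rubber-capped post at x = 90 mm carries the arm.
- bore_mouth (a point): Centre of the open bore (16 mm diameter, mouth slightly chamfered) on the outer face of the tail-side lug, at (0, 28, 80) mm in the clamp's frame. The drift goes in here along the clamp's -y.
- pin_tail (a point): Centre of the pin's flat tail face (14 mm diameter), 4 to 10 mm inside the bore at the start. The pin's shank is 78 mm long; at its other end, outside the head-side lug, it has a head of 24 mm diameter, 8 mm thick.
- hinge_pin (a joint): How far the pin is driven towards the clamp's -y, in m; starts at 0 to 0.006. Stuck: about 10 N moves it (plus 0.04 N per mm/s); it stays where left. Its tail leaves the arm's eye at 0.036 to 0.038, it counts as clear from 0.041, and a stop ends its travel at 0.055, still captive in the head lug.
- clamp_arm: Loose steel arm, 149 mm long, about 0.3 kg. Origin: centre of the eye's 17 mm bore; x along the arm. Eye block 32x24x32 mm (x,y,z), bar 22 wide, 20 high, x = 15 to 99 mm, round black end (20 mm) to x = 133 mm. Locked by the pin; rests level, 80 mm up, on a seat between the lugs (2 mm side play) and the post; lifts straight up when pin and drift are out. Grip from above at x = 35 to 75 mm.
- lever_tip (a point): On the arm's axis in its round black end, at x = 130 mm in the arm's frame.
- drift: Steel drift punch, 175 mm long, about 0.25 kg, lying level in its cradle. Origin: on its axis, middle of the round handle (20 mm diameter, x = -50 to 50 mm); x points to the nose (10 mm diameter, x = 60 to 125 mm). Axis 45 mm above the worktop. Nose starts towards the robot's right (world -y), give or take 0.25 rad.
- drift_tip (a point): Centre of the drift's nose end, 125 mm along x from its origin.
- cradle: Aluminium cradle fixed to the worktop: base 110x56x8 mm with two 90 degree V-notches, open to above, 8 mm thick, at x = -42 and +42 mm, that carry the drift's handle. Origin: underside, centre; x along the lying drift towards its nose. The seated drift's axis is 45 mm above this origin.
- tray: Shallow open steel tray 110x220x30 mm (x,y,z), fixed to the worktop, walls and floor 4 mm. Origin: centre of the underside; its long side is y, within 0.25 rad of the world's y.
- petri: Bystander: petri dish, 89 mm diameter, 16 mm high. Origin: centre of the underside.
- bench_timer: Bystander: small white timer 64x68x18 mm. Origin: centre of the underside.
- lidded_jar: Bystander: white jar with a grey lid, 66 mm diameter, 80 mm high. Behind it and the clamp stands a tall blue water bath (250 mm), its front about 0.7 m ahead of the robot. Origin: centre of the underside.

How it is judged:
By the outcome, as a careful person would: the job done as asked, in the order asked, and still so for the second after the job is handed in, with the robot touching nothing.
It also fails if it takes over 72 s, if anything falls off the work surface, if the arm or the gripper's body presses on something with over 40 N, if the wrist force passes 120 N, or if a joint passes its speed limit or range.

### The arm

A 6-joint arm with a two-finger parallel gripper is mounted at the origin on a cart in front of the work surface, level with it; the furniture and walls round the work are solid. World frame = base frame: x ahead of the robot, y to its left, z up, the work surface at z = 0. Lengths are in m, angles in rad, forces in N, time in s.
With the tool pointing down it reaches from about 0.325 to 0.9 m from the base axis. Payload 3.5 kg.
Tool frame: the origin (TCP) lies midway between the tips of the shut fingers; the grasp point (between the pads) lies 19 mm behind it; z points along the fingers, y is the line along which they close (so a half turn about z gives the same grasp; the last joint's range is limited). The gripper opens to 85 mm and grips with 20 to 120 N. Pads are 22 mm wide; open, the fingers measure 114 mm over their backs; the gripper's body (76 mm by 85 mm) begins 54 mm behind the grasp point. The pads swing forward as they close: fully open they stand 13 mm farther back than shut.
Start: joints at [1.207, 0.276, -0.026, 1.268, 0, 1.467], TCP at [0.161, 0.604, 0.231] pointing down, gripper open.
Joint ranges: [-3.12, 3.12], [-0.85, 1.88], [-1.08, 1.24], [-1.95, 2.15], [-1.57, 1.53], [-3.14, 3.14]. Speed limits (rad/s): [2.57, 2.57, 3.14, 3.14, 3.14, 3.14].

### API

Orientations are given as a rotation vector (axis times angle).
In Python, from station import telemetry, eyes, robot gives the robot as it stands.
- The arm moves only by the tool arm_command, never from a script. Its argument "motion" is text: rows parted by semicolons, each of 7 numbers parted by spaces: the opening in per cent of the stroke, from 0 (shut) to 100 (fully open), then the shift along the tool's x, y, z each as a share of 0.25 m, from -1 to 1, then the turn, a rotation vector about the tool's x, y, z each as a share of 120 degrees, from -1 to 1. In form: hand x y z rx ry rz; .... A call has 1 to 12 rows; each row is the pose to reach, as a shift and turn from the pose commanded when the call began, along the tool's axes at that moment; what a row does not reach only later rows make up. A row lasts 1/8 s, in which the tool goes at most 62.5 mm and 10.7 degrees, less where a joint would pass 70% of its speed; a pose out of reach is approached as far as the arm can. A call with a number of a shift or a turn outside -1 to 1 is refused whole. A call with a gripper value outside its range is refused whole. The fingers move at their own pace and stop on an object; "newtons" is the grip in N (left out, the last holds). Time passes only in rows, so rows that repeat a pose let the fingers close. It gives the time, the measured TCP pose, the force, the opening and the grip force at its end, in the units of the state.
- telemetry.get_state(): the state, without advancing time (a new reading comes with each control period).
- eyes.snapshot(name): name is "scene" or "top" or "wrist"; returns (picture, depth): 400x640x3 uint8, blue, green, red; 400x640 float32, m along the optical axis (not along the pixel's ray), 0 where there is no reading.
- eyes.camera_info(name): a dict with "intrinsics" (3x3 intrinsics, pixels), "dist_coeffs" ([k1, k2, p1, p2, k3] as OpenCV has them; the pictures are not rectified), "world_to_cam" (4x4, takes a point from world to camera coordinates). Camera axes: x right, y down, z forward; pixel columns grow to the right and rows downward; lengths in m; the calibration is good to about 2 mm. A picture is of the moment at which its call begins: read the wrist's pose just before it. camera_info takes no time and is no camera call; for the wrist camera it gives the pose at the moment of the call.
- robot.finish_job(): hands the job in; it is judged then, once.
The state is a dict: "time": time; "joint_positions": joint angles; "qvel": joint speeds; "joint_torque": joint torques, N m; "eef_pos": TCP position; "tool_rot": TCP orientation; "force": force on the tool from outside, world axes, zero at the start; "moment": the same for the moment, N m; "opening": finger opening in m; "grasp_force": force on a finger pad.
Only numpy, scipy, OpenCV 4.12 (cv2) and the standard library are available. Lean on these libraries where they do the work, as an engineer would, in place of code of your own. Each camera call takes 0.05 s, during which the arm holds its last target. There are 200 camera calls.

## Working session

There is one attempt and no reset: what is moved stays moved. The work goes in short steps, Python scripts to look and compute and a tool call to move; the robot and the scene stay as the last step left them, time stands still between calls to the robot, and variables do not carry over. Pictures are saved under pics/ and viewed, at most 10 in all, crops included, and the job is handed in when it is done.

Besides the shell and the picture viewer there is one more tool, called after "Emit:" by a JSON object that holds its "op" and its "data", one argument or row to a line. arm_command: Moves the arm, as the interface text tells. Shift numbers are shares of 0.25 m and turn numbers shares of 120 degrees, none past 1 either way. Its arguments: {"type":"object","properties":{"motion":{"type":"string"},"newtons":{"type":"number"}},"required":["motion"]}

```bash
mkdir -p pics; ls; cat > h.py <<'E'
import numpy as np, cv2, os
from scipy.spatial.transform import Rotation as R
from station import telemetry, eyes, robot
def snap(n):
    i=eyes.camera_info(n); p,d=eyes.snapshot(n); return p,d,i
def world(d,i):
    K=np.array(i["intrinsics"]);D=np.array(i["dist_coeffs"]);T=np.linalg.inv(np.array(i["world_to_cam"]))
    h,w=d.shape; u,v=np.meshgrid(np.arange(w),np.arange(h))
    n=cv2.undistortPoints(np.stack([u,v],-1).reshape(-1,1,2).astype(float),K,D).reshape(h,w,2)
    P=np.dstack([n*d[...,None],d]); W=P@T[:3,:3].T+T[:3,3]; W[d<=0]=np.nan; return W
def ray(i,uv,z):
    K=np.array(i["intrinsics"]);D=np.array(i["dist_coeffs"]);T=np.linalg.inv(np.array(i["world_to_cam"]))
    n=cv2.undistortPoints(np.array(uv,float).reshape(-1,1,2),K,D).reshape(-1,2)
    r=np.c_[n,np.ones(len(n))]@T[:3,:3].T; o=T[:3,3]; return o+r*((z-o[2])/r[:,2])[:,None]
E
python3 - <<'E'
from h import *
s=telemetry.get_state(); print(s)
for n in("top","scene"):
    p,d,i=snap(n); cv2.imwrite(f"pics/{n}0.png",p); np.savez(f"{n}0.npz",p=p,d=d,**{k:np.array(v) for k,v in i.items()})
    print(n,np.round(np.linalg.inv(i["world_to_cam"]),3).tolist(),np.round(i["intrinsics"],1).tolist(),(d>0).mean())
E
```

```text
pics
{'time': 0.0, 'joint_positions': array([ 1.20661117e+00,  2.77148929e-01, -2.78846655e-02,  1.26800114e+00,
       -4.22008476e-06,  1.46740166e+00]), 'qvel': array([ 0.00086107,  0.00096313,  0.00029289, -0.00116961,  0.00033403,
       -0.00064093]), 'joint_torque': array([-2.19402536e-03, -4.45512807e+01,  2.95199293e+01,  1.63584959e-02,
       -9.58692999e-05,  1.34405229e-05]), 'eef_pos': array([0.16088133, 0.60313255, 0.23014803]), 'tool_rot': array([-0.40842171, -3.11441042,  0.0034214 ]), 'force': array([ 1.88959344, -0.02383276,  0.63962756]), 'moment': array([ 0.00290955,  0.01893553, -0.00721433]), 'grasp_force': 0.0, 'opening': 0.08540662428433829}
top [[-0.015, -0.994, 0.105, 0.404], [-1.0, 0.014, -0.004, -0.084], [0.002, -0.105, -0.994, 1.245], [0.0, 0.0, 0.0, 1.0]] [[514.9, 0.0, 327.3], [0.0, 514.9, 203.8], [0.0, 0.0, 1.0]] 0.99607421875
scene [[0.715, -0.451, 0.534, -0.05], [-0.699, -0.437, 0.566, -0.672], [-0.022, -0.778, -0.628, 0.735], [0.0, 0.0, 0.0, 1.0]] [[433.1, 0.0, 319.5], [0.0, 433.1, 201.1], [0.0, 0.0, 1.0]] 0.94862890625
```

View pics/top0.png

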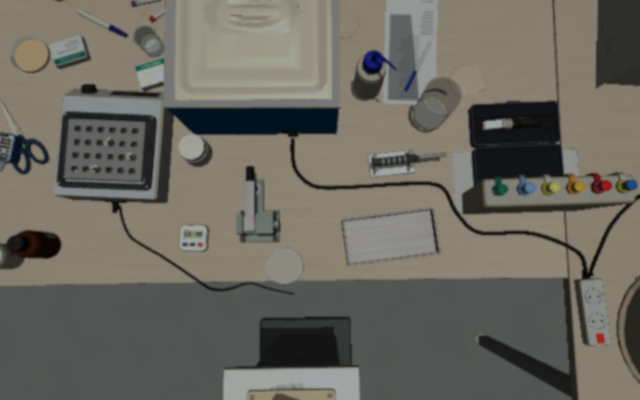

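View pics/scene0.png

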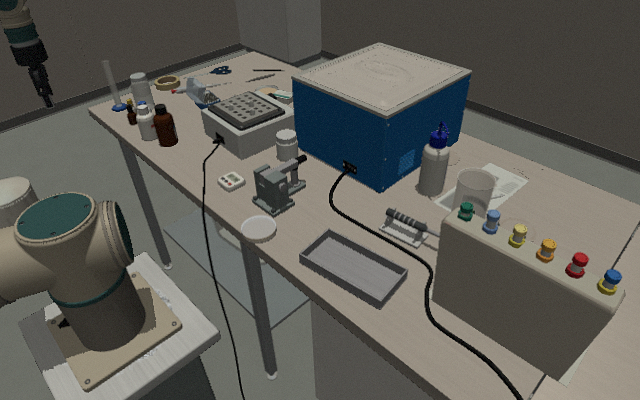

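The top view shows the clamp at (258,225) with its arm pointing up (+x) and the black end at (250,173). The drift is in its cradle at (405,160) with its nose to the right, the tray at (390,237), the petri dish at (284,265), the timer at (194,238) and the jar at (194,149). The scene view agrees: clamp (275,185), drift (405,222).

```bash
python3 - <<'E'
from h import *
def load(n):
    z=np.load(n+"0.npz"); return z["p"],z["d"],{k:z[k] for k in("intrinsics","dist_coeffs","world_to_cam")}
p,d,i=load("top"); W=world(d,i)
def box(n,u0,u1,v0,v1,z0,z1):
    w=W[v0:v1,u0:u1].reshape(-1,3); w=w[(w[:,2]>z0)&(w[:,2]<z1)]
    r=cv2.minAreaRect((w[:,:2]*1000).astype(np.float32)); print(n,len(w),np.round(r[0],1),np.round(r[1],1),round(r[2],1),"z",np.round(np.percentile(w[:,2],[5,50,95])*1000,1))
print("table z",np.nanmedian(W[200:220,310:335,2]))
box("lugs",235,285,205,245,.094,.11)
box("baseplate",230,290,195,250,.006,.02)
box("arm",240,268,160,208,.07,.1)
box("drift handle",365,420,145,175,.045,.07)
box("nose",418,450,145,170,.035,.07)
box("tray",335,445,205,270,.02,.05)
box("petri",260,305,245,285,.008,.03)
box("timer",175,212,220,255,.01,.03)
box("jar",175,212,130,165,.07,.1)
# scene for comparision
p2,d2,i2=load("scene"); W2=world(d2,i2)
m=(W2[...,2]>.094)&(W2[...,2]<.106)&(abs(W2[...,0]-.33)<.2)&(abs(W2[...,1]-.05)<.12)
a=W2[m];print("scene lugs",len(a),a.min(0),a.max(0))
big=cv2.hconcat([cv2.resize(p[155:255,225:325],None,fx=4,fy=4,interpolation=2),cv2.resize(p[130:230,360:460],None,fx=4,fy=4,interpolation=2)])
cv2.imwrite("pics/crop0.png",big)
E
```

```text
table z -0.0008235011454147401
lugs 613 [493.   69.9] [60.2 93.7] 1.1 z [ 94.9  99.3 103.3]
baseplate 561 [492.9  61.5] [115.6 130.8] 89.4 z [ 7.4 11.9 17.3]
arm 428 [568.2  87.2] [21.8 94.1] 89.8 z [79.2 88.6 92.7]
drift handle 403 [ 632.7 -251.4] [ 44.3 111. ] 5.5 z [46.2 51.7 56.5]
nose 118 [ 642.2 -335.8] [10.5 66.4] 5.2 z [43.4 47.4 51.4]
tray 523 [ 455.1 -237.1] [109.9 220.1] 6.7 z [23.  28.6 32.7]
petri 1109 [388.4  15.3] [87.2 86.6] 44.8 z [12.2 15.7 19.7]
timer 719 [458.1 232.3] [69.4 64.4] 89.1 z [11.4 15.9 20. ]
jar 566 [663.4 223. ] [59.5 59.2] 0.7 z [75.1 79.6 83.6]
scene lugs 332 [0.4574226  0.03070254 0.09404064] [0.50394037 0.11622349 0.10242477]
```

View pics/crop0.png

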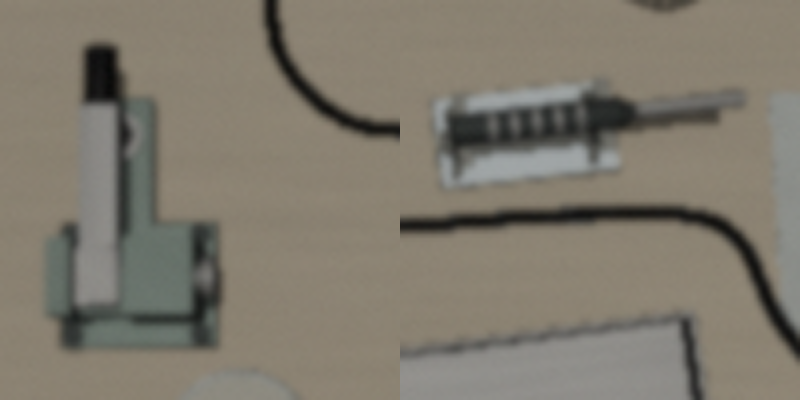

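The crop shows the clamp arm lying along +x, offset to the left lug. The pin head is on the right at (205,275), so the tail side is to the left (+y). The drift lies nearly along -y, tilted about 6°, with its nose tip at crop (742,98).

```bash
cat >> h.py <<'E'
def plan(pos,yaw,pos0=None,R0=None,pr=True):
    """shares for tool pointing down with tool-y at world angle yaw(deg, mod 180 nearest)"""
    s=telemetry.get_state()
    if pos0 is None: pos0=s["eef_pos"]; R0=R.from_rotvec(s["tool_rot"])
    best=None
    for k in (0,180):
        a=np.radians(yaw+k); y=np.array([np.cos(a),np.sin(a),0]); z=np.array([0,0,-1.]); x=np.cross(y,z)
        Rt=R.from_matrix(np.c_[x,y,z]); rv=(R0.inv()*Rt).as_rotvec()
        if best is None or np.linalg.norm(rv)<np.linalg.norm(best[0]): best=(rv,Rt)
    sh=R0.inv().apply(np.array(pos)-pos0)/.25
    print("shift",np.round(sh,4),"turn",np.round(best[0]/np.radians(120),4),"rows",np.round([np.linalg.norm(sh)*4,np.degrees(np.linalg.norm(best[0]))/10.7],1))
    return best[1]
E
python3 - <<'E'
from h import *
s=telemetry.get_state();R0=R.from_rotvec(s["tool_rot"]);T=np.linalg.inv(eyes.camera_info("wrist")["world_to_cam"])
print("cam in tool",R0.inv().apply(T[:3,3]-s["eef_pos"]).round(4),(R0.inv().as_matrix()@T[:3,:3]).round(3).tolist())
print(np.round(eyes.camera_info("wrist")["intrinsics"],0).tolist())
for P,y in(((.47,.32,.25),75),((.50,0.0,.25),6),((.56,-.245,.22),6),((.60,-.245,.22),6)): plan(P,y)
E
```

```text
cam in tool [ 0.0797  0.0005 -0.1425] [[-0.0, -0.951, -0.311], [1.0, -0.0, 0.001], [-0.001, -0.311, 0.951]]
[[308.0, 0.0, 317.0], [0.0, 308.0, 203.0], [0.0, 0.0, 1.0]]
shift [-1.4867 -0.7758 -0.0777] turn [-0.001  -0.0001  0.0005] rows [6.7 0. ]
shift [-1.9327 -1.9815 -0.0753] turn [-9.000e-04  5.000e-04  5.755e-01] rows [11.1  6.5]
shift [-2.4173 -2.8663  0.0464] turn [-9.000e-04  5.000e-04  5.755e-01] rows [15.   6.5]
shift [-2.5719 -2.825   0.0463] turn [-9.000e-04  5.000e-04  5.755e-01] rows [15.3  6.5]
```

Emit:
{"op": "arm_command", "data": {
  "motion": "100 -1 -1 -0.05 0 0 0.5755;100 -1 -1 -0.05 0 0 0.5755;100 -1 -1 -0.05 0 0 0.5755;100 -1 -1 -0.05 0 0 0.5755;100 -1 -1 -0.05 0 0 0.5755;100 -1 -1 -0.05 0 0 0.5755;100 -1 -1 -0.05 0 0 0.5755",
  "newtons": 60
}}

```text
time: 0.98
eef_pos: [0.3392, 0.2954, 0.2436]
tool_rot: [2.111, 2.326, -0.001]
force: [-0.7, 0.9, -0.4]
opening: 0.0854
grasp_force: 0.0
```

```bash
python3 - <<'E'
from h import *
print(telemetry.get_state()["joint_positions"].round(3))
for P,y in(((.46,.06,.23),0),((.50,0.06,.24),0),((.62,-.245,.2),6)): plan(P,y)
E
```

```text
[ 5.730e-01 -4.500e-02 -3.640e-01  1.252e+00 -1.000e-03  2.047e+00]
shift [-0.9838  0.3903  0.055 ] turn [-0.0001  0.0003  0.0461] rows [4.2 0.5]
shift [-0.9992  0.5496  0.015 ] turn [-0.0001  0.0003  0.0461] rows [4.6 0.5]
shift [-2.2597  0.9098  0.1758] turn [-0.0001  0.0003 -0.0039] rows [9.8 0. ]
```

Emit:
{"op": "arm_command", "data": {
  "motion": "100 -0.64 0.5 0 0 0 0.046;100 -0.64 0.5 0 0 0 0.046;100 -0.64 0.5 0 0 0 0.046;100 -0.64 0.5 0 0 0 0.046;100 -0.64 0.5 0 0 0 0.046"
}}

```text
time: 1.6
eef_pos: [0.4792, 0.1513, 0.2433]
tool_rot: [-2.213, -2.228, 0.002]
force: [-0.8, -0.5, 0.7]
opening: 0.0856
grasp_force: 0.0
```

```bash
python3 - <<'E'
from h import *
s=telemetry.get_state();print(s["eef_pos"],np.abs(s["qvel"]).max())
p,d,i=snap("wrist"); cv2.imwrite("pics/w1.png",p); np.savez("w1.npz",p=p,d=d,**{k:np.array(v) for k,v in i.items()})
W=world(d,i)
def box(n,m):
    w=W[m]; r=cv2.minAreaRect((w[:,:2]*1000).astype(np.float32)); print(n,len(w),np.round(r[0],1),np.round(r[1],1),round(r[2],1),np.round(np.percentile(w,[1,50,99],axis=0)*1000,1).tolist())
X,Y,Z=[W[...,k] for k in range(3)]
near=(abs(X-.48)<.035)&(abs(Y-.07)<.07)
box("lugtop",near&(abs(Z-.1)<.004))
box("taillug",near&(abs(Z-.1)<.004)&(Y>.098))
box("headlug",near&(abs(Z-.1)<.004)&(Y<.075))
box("bar",(X>.51)&(X<.60)&(abs(Y-.087)<.03)&(abs(Z-.09)<.005))
box("eye",near&(abs(Y-.087)<.014)&(Z>.085)&(Z<.0965))
E
```

```text
[0.47917787 0.1512817  0.24326469] 0.0395095325360075
lugtop 2270 [482.9  74.7] [44.  83.3] 0.0 [[461.2, 34.1, 96.0], [483.0, 67.3, 99.6], [504.3, 115.8, 101.1]]
taillug 636 [482.6 107.1] [43.4 18.3] 0.7 [[461.8, 99.0, 96.1], [483.5, 109.4, 99.6], [504.1, 116.0, 101.1]]
headlug 1438 [483.   53.8] [41.5 43.9] 89.5 [[461.1, 33.9, 96.5], [482.6, 55.4, 99.7], [504.4, 73.9, 101.2]]
bar 1556 [554.9  88. ] [22.7 89.8] 89.5 [[510.9, 77.2, 85.4], [552.1, 89.3, 89.5], [598.5, 98.9, 91.2]]
eye 949 [488.1  86.2] [27.3 53.6] 88.6 [[463.0, 73.3, 85.9], [489.6, 86.6, 95.1], [514.4, 99.5, 96.5]]
```

View pics/w1.png

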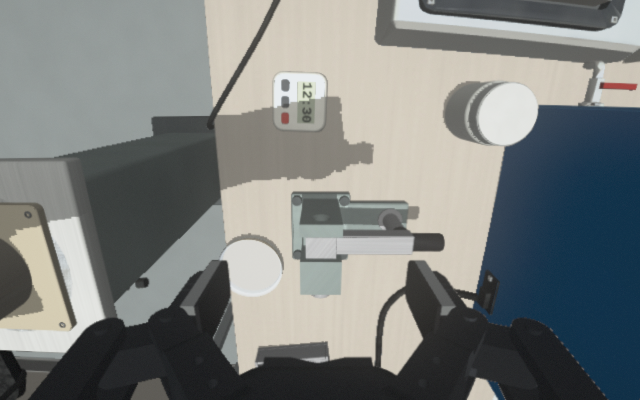

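The wrist view shows the lugs square to the image at (322,215–295), the arm level to the right with its black end at (428,242), and the bore's dark mark near (320,217). The lug tops measure 44 x 83 mm at z = 100, which matches the sizes given.

Emit:
{"op": "arm_command", "data": {
  "motion": "100 -1 0.35 0.1 0 0 -0.05;100 -1 0.35 0.1 0 0 -0.05;100 -1 0.35 0.1 0 0 -0.05;100 -1 0.35 0.1 0 0 -0.05;100 -1 0.35 0.1 0 0 -0.05"
}}

```text
time: 2.28
eef_pos: [0.569, -0.0984, 0.2183]
tool_rot: [-2.093, -2.342, 0.0]
force: [-0.1, -0.3, -0.7]
opening: 0.0853
grasp_force: 0.0
```

Emit:
{"op": "arm_command", "data": {
  "motion": "100 -0.45 0.18 0.1 0 0 0;100 -0.45 0.18 0.1 0 0 0;100 -0.45 0.18 0.1 0 0 0;100 -0.45 0.18 0.1 0 0 0"
}}

```text
time: 2.78
eef_pos: [0.6257, -0.2019, 0.1935]
tool_rot: [-2.089, -2.344, -0.0]
force: [-0.4, -0.3, 0.4]
opening: 0.0857
grasp_force: 0.0
```

```bash
python3 - <<'E'
from h import *
s=telemetry.get_state();print(s["eef_pos"],np.abs(s["qvel"]).max())
p,d,i=snap("wrist"); cv2.imwrite("pics/w2.png",p); np.savez("w2.npz",p=p,d=d,**{k:np.array(v) for k,v in i.items()})
W=world(d,i)
X,Y,Z=[W[...,k] for k in range(3)]
def line(n,m):
    w=W[m]; c=np.median(w[:,:2],0); v=np.linalg.svd(w[:,:2]-w[:,:2].mean(0),full_matrices=False)[2][0]; v*=-np.sign(v[1])
    t=(w[:,:2]-w[:,:2].mean(0))@v; print(n,len(w),w.mean(0).round(4),"dir",v.round(4),"t",np.percentile(t,[.5,99.5]).round(4),"end",(w[:,:2].mean(0)+v*np.percentile(t,99.5)).round(4),(w[:,:2].mean(0)+v*np.percentile(t,.5)).round(4),"z95",np.percentile(w[:,2],95).round(4))
near=(abs(X-.635)<.05)&(Y<-.17)&(Y>-.40)
hsv=cv2.cvtColor(p,cv2.COLOR_BGR2HSV)
line("handle top",near&(Z>.047)&(Z<.06))
line("handle ridge",near&(Z>.0525)&(Z<.06))
line("nose",near&(Z>.042)&(Z<.052)&(Y<-.315))
line("cradle base",near&(abs(Z-.008)<.004)&(Y>-.31))
E
```

```text
[ 0.62570918 -0.20186659  0.19354822] 0.022484833622064142
handle top 2284 [ 0.6335 -0.259   0.0518] dir [ 0.1021 -0.9948] t [-0.063   0.1092] end [ 0.6447 -0.3676] [ 0.6271 -0.1963] z95 0.055
handle ridge 1095 [ 0.6321 -0.2441  0.054 ] dir [ 0.1026 -0.9947] t [-0.0477  0.055 ] end [ 0.6377 -0.2988] [ 0.6272 -0.1966] z95 0.0553
nose 355 [ 0.6423 -0.3414  0.0485] dir [ 0.103  -0.9947] t [-0.0262  0.0287] end [ 0.6452 -0.3699] [ 0.6396 -0.3153] z95 0.0504
cradle base 2658 [ 0.6294 -0.2425  0.0076] dir [-0.0019 -1.    ] t [-0.0532  0.0606] end [ 0.6293 -0.3031] [ 0.6295 -0.1893] z95 0.009
```

View pics/w2.png

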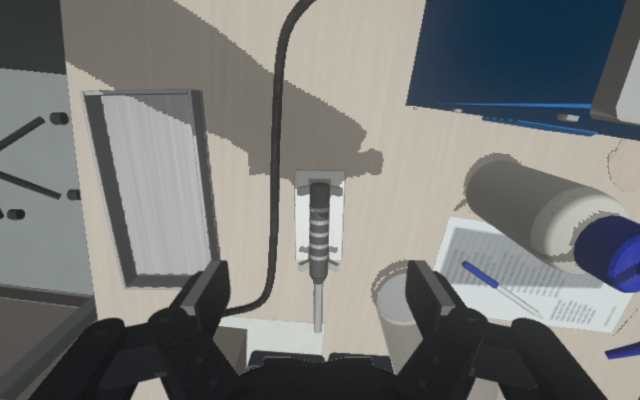

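The wrist view shows the drift at (318,185–330) in its white cradle with the tray at left (150,190). The cup is near (395,290), to the right of the nose. The depth fit gives the drift origin (0.6325, -0.246), yaw 5.9° and ridge z = 55, as it should be.

```bash
python3 - <<'E'
from h import *
plan((.6325,-.246,.1),5.9);plan((.6325,-.246,.026),5.9)
z=np.load("w2.npz");W=world(z["d"],z);X,Y,Z=[W[...,k] for k in range(3)]
m=(X>.6)&(X<.72)&(Y>-.30)&(Y<-.2)&(Z>.06)&(Z<.14);print(m.sum(),np.percentile(W[m],[1,50,99],axis=0) if m.sum() else "")
E
```

```text
shift [-0.1797  0.0068  0.3758] turn [-0.0004 -0.0005  0.0059] rows [1.7 0.1]
shift [-0.18    0.007   0.6718] turn [-0.0004 -0.0005  0.0059] rows [2.8 0.1]
0
```

Emit:
{"op": "arm_command", "data": {
  "motion": "60 -0.18 0.007 0.2 0 0 0.006;60 -0.18 0.007 0.376 0 0 0.006;60 -0.18 0.007 0.55 0 0 0.006;60 -0.18 0.007 0.65 0 0 0.006;60 -0.18 0.007 0.672 0 0 0.006;60 -0.18 0.007 0.672 0 0 0.006;0 -0.18 0.007 0.672 0 0 0.006;0 -0.18 0.007 0.672 0 0 0.006;0 -0.18 0.007 0.672 0 0 0.006;0 -0.18 0.007 0.672 0 0 0.006;0 -0.18 0.007 0.672 0 0 0.006;0 -0.18 0.007 0.672 0 0 0.006",
  "newtons": 80
}}

```text
time: 4.32
eef_pos: [0.6324, -0.2493, 0.028]
tool_rot: [2.108, 2.33, -0.002]
force: [-5.1, 0.2, 7.7]
opening: 0.0175
grasp_force: 77.9
```

Emit:
{"op": "arm_command", "data": {
  "motion": "0 0 0 -0.05 0 0 0;0 0 0 -0.15 0 0 0;0 0 0 -0.3 0 0 0;0 0 0 -0.48 0 0 0;0 0 0 -0.48 0 0 0;0 0 0 -0.48 0 0 0"
}}

```text
time: 5.08
eef_pos: [0.6328, -0.2485, 0.1455]
tool_rot: [-2.107, -2.33, -0.0]
force: [0.3, 1.2, -2.7]
opening: 0.0177
grasp_force: 78.3
```

```bash
python3 - <<'E'
from h import *
s=telemetry.get_state();print(s["eef_pos"],s["tool_rot"],s["opening"],s["force"])
p,d,i=snap("wrist"); np.savez("w3.npz",p=p,d=d,**{k:np.array(v) for k,v in i.items()})
cv2.imwrite("pics/w3.png",p[100:400,170:470])
W=world(d,i);R0=R.from_rotvec(s["tool_rot"]);T=(W.reshape(-1,3)-s["eef_pos"])@R0.as_matrix();T=T.reshape(W.shape)
m=(abs(T[...,1])<.03)&(T[...,2]>-.06)&(T[...,2]<.02)
ok=m&(T[...,0]<-.03)&(T[...,0]>-.16)
w=T[ok]
for a in np.arange(-.16,-.03,.01):
    q=w[(w[:,0]>=a)&(w[:,0]<a+.01)]
    if len(q)>5: print(round(a,3),len(q),"y",np.percentile(q[:,1],[2,50,98]).round(4),"z",np.percentile(q[:,2],[2,50]).round(4))
w=T[m&(T[...,0]>.015)&(T[...,0]<.08)]
for a in np.arange(.015,.08,.008):
    q=w[(w[:,0]>=a)&(w[:,0]<a+.008)]
    if len(q)>5: print("rear",round(a,3),len(q),"y",np.percentile(q[:,1],[2,50,98]).round(4),"z",np.percentile(q[:,2],[2,50]).round(4),q[:,0].max().round(4))
E
```

```text
[ 0.63278471 -0.24846074  0.14554094] [-2.10675660e+00 -2.32991387e+00 -1.27488035e-04] 0.01773333038783739 [ 0.26058722  1.23848766 -2.73357226]
-0.05 36 y [-0.0092  0.0077  0.0104] z [-0.0238 -0.0211]
-0.04 594 y [-0.0092  0.0005  0.0101] z [-0.0268 -0.0249]
rear 0.015 758 y [-0.0093  0.0003  0.0097] z [-0.0273 -0.0254] 0.023
rear 0.023 796 y [-0.0091  0.0001  0.0096] z [-0.0275 -0.0255] 0.031
rear 0.031 829 y [-0.0091  0.0005  0.0097] z [-0.0273 -0.0253] 0.039
rear 0.039 875 y [-0.0092  0.0001  0.0094] z [-0.0273 -0.0254] 0.047
rear 0.047 1020 y [-0.0089  0.0001  0.0095] z [-0.0273 -0.0239] 0.0532
```

View pics/w3.png

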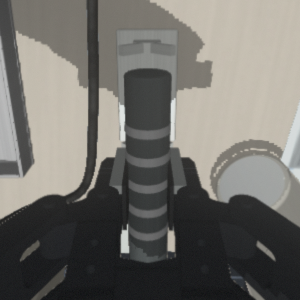

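The crop shows the drift held level between the pads, with its rear end at (148,75) and the cradle empty below. Its axis lies at tool y ≈ 0 and z = -17 mm, and the tip at tool x = -122.5 mm.

Emit:
{"op": "arm_command", "data": {
  "motion": "0 0.3 -0.05 -0.16 0 0 0;0 1 -0.19 -0.16 0 0 0.049;0 1 -0.19 -0.16 0 0 0.049;0 1 -0.19 -0.16 0 0 0.049;0 1 -0.19 -0.16 0 0 0.049"
}}

```text
time: 5.75
eef_pos: [0.5574, -0.0013, 0.1837]
tool_rot: [-2.216, -2.22, 0.004]
force: [0.6, -0.6, -2.6]
opening: 0.0176
grasp_force: 78.4
```

Emit:
{"op": "arm_command", "data": {
  "motion": "0 0.95 -0.3 0 0 0 0;0 0.95 -0.3 0 0 0 0;0 0.95 -0.3 0 0 0 0;0 0.95 -0.3 0 0 0 0;0 0.95 -0.3 0 0 0 0"
}}

```text
time: 6.38
eef_pos: [0.4843, 0.2357, 0.1843]
tool_rot: [-2.216, -2.224, 0.003]
force: [0.5, -0.6, -2.8]
opening: 0.0174
grasp_force: 78.5
```

```bash
python3 - <<'E'
from h import *
plan((.483,.2725,.18),0); plan((.483,.2725,.063),0)
E
```

```text
shift [ 0.1473 -0.0047  0.0171] turn [-0.0012  0.0001  0.0017] rows [0.6 0. ]
shift [ 0.1474 -0.0035  0.4851] turn [-0.0012  0.0001  0.0017] rows [2. 0.]
```

Down to bore height, 34 mm short of the lug face, then a look.

Emit:
{"op": "arm_command", "data": {
  "motion": "0 0.147 -0.004 0 0 0 0.0017;0 0.147 -0.004 0.2 0 0 0.0017;0 0.147 -0.004 0.4 0 0 0.0017;0 0.147 -0.004 0.485 0 0 0.0017;0 0.147 -0.004 0.485 0 0 0.0017;0 0.147 -0.004 0.485 0 0 0.0017"
}}

```text
time: 7.12
eef_pos: [0.4865, 0.2692, 0.0651]
tool_rot: [2.229, 2.213, 0.001]
force: [0.3, -0.8, -2.7]
opening: 0.0174
grasp_force: 78.6
```

```bash
cat > look.py <<'E'
from h import *
import sys
s=telemetry.get_state();print(s["eef_pos"],R.from_rotvec(s["tool_rot"]).as_matrix().round(4).tolist(),s["force"])
for n in ("scene","top","wrist"):
    p,d,i=snap(n); W=world(d,i);X,Y,Z=[W[...,k] for k in range(3)]
    nz=(Y>.123)&(Y<.20)&(abs(X-.483)<.012)&(abs(Z-.08)<.012)
    if nz.sum()>10:
        w=W[nz]; print(n,"nose",len(w),"x",np.percentile(w[:,0],[2,50,98]).round(4),"ymin",np.percentile(w[:,1],[1]).round(4),"z",np.percentile(w[:,2],[2,50,95]).round(4))
        q=w[w[:,1]<.165]; c=np.polyfit(q[:,1],q[:,0],1); print("  slope",c[0].round(4),"x at .15",np.polyval(c,.15).round(4))
    lt=(abs(Z-.1)<.003)&(abs(X-.483)<.03)&(Y>.025)&(Y<.12)
    if lt.sum()>10: w=W[lt]; print(n,"lug",len(w),np.percentile(w,[1,99],axis=0).round(4).tolist(),"zmed",np.median(w[:,2]).round(4))
    cv2.imwrite(f"pics/{sys.argv[1]}_{n}.png",p); np.savez(f"{sys.argv[1]}_{n}.npz",p=p,d=d,**{k:np.array(v) for k,v in i.items()})
E
python3 look.py a
python3 - <<'E'
import cv2
a=cv2.imread("pics/a_scene.png")[130:230,220:320];b=cv2.imread("pics/a_top.png")[180:280,195:295]
cv2.imwrite("pics/a_crop.png",cv2.hconcat([cv2.resize(a,None,fx=4,fy=4,interpolation=2),cv2.resize(b,None,fx=4,fy=4,interpolation=2)]))
E
```

```text
[0.48654858 0.26916682 0.06509343] [[0.0069, 1.0, 0.0011], [1.0, -0.0069, 0.0001], [0.0001, 0.0011, -1.0]] [ 0.29734411 -0.76887912 -2.72526673]
scene nose 56 x [0.4784 0.4818 0.4876] ymin [0.1441] z [0.0789 0.0844 0.0865]
  slope -0.0731 x at .15 0.4825
scene lug 241 [[0.4583, 0.0327, 0.0971], [0.5028, 0.1154, 0.1016]] zmed 0.0993
top nose 95 x [0.4842 0.487  0.4915] ymin [0.1474] z [0.08   0.0852 0.0895]
  slope 0.0074 x at .15 0.4875
top lug 428 [[0.4629, 0.0338, 0.0971], [0.5059, 0.1156, 0.1029]] zmed 0.0996
```

View pics/a_wrist.png

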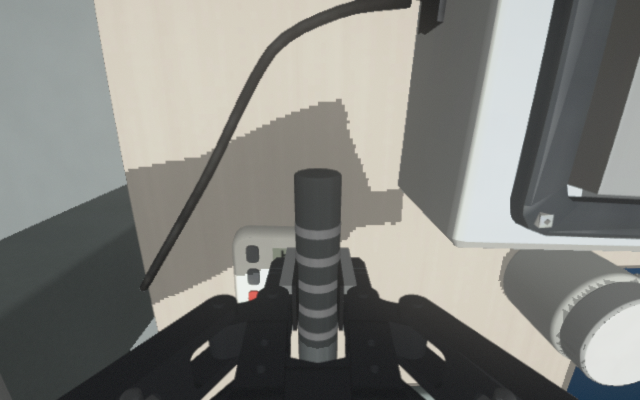

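The wrist view shows the held drift with its rear at (318,175), but the fingers hide the nose. The top camera puts the nose about 3 mm too far in +x against the lug centre, and kinematics agrees. I'll correct x, z and yaw.

Emit:
{"op": "arm_command", "data": {
  "motion": "0 0 -0.014 0.007 0 0 -0.0033;0 0 -0.014 0.007 0 0 -0.0033;0 0 -0.014 0.007 0 0 -0.0033;0 0 -0.014 0.007 0 0 -0.0033"
}}

```text
time: 7.78
eef_pos: [0.4819, 0.2698, 0.0629]
tool_rot: [2.22, 2.223, 0.0]
force: [-0.5, 0.7, -1.7]
opening: 0.0178
grasp_force: 78.6
```

```bash
python3 look.py b; python3 - <<'E'
from h import *
for k in range(4):
    s=telemetry.get_state(); print(s["time"],s["eef_pos"].round(4)); 
E
```

```text
[0.481868   0.26977609 0.0628909 ] [[-0.0013, 1.0, 0.0002], [1.0, 0.0013, 0.0], [0.0, 0.0002, -1.0]] [-0.50974524  0.73539419 -1.69332372]
scene nose 59 x [0.4748 0.478  0.4841] ymin [0.1461] z [0.0756 0.082  0.0845]
  slope -0.1019 x at .15 0.4791
scene lug 247 [[0.4587, 0.0324, 0.0971], [0.5023, 0.114, 0.102]] zmed 0.0993
top nose 96 x [0.4798 0.4834 0.4872] ymin [0.1483] z [0.079  0.0831 0.0864]
  slope 0.0187 x at .15 0.4831
top lug 435 [[0.4625, 0.0338, 0.0971], [0.5061, 0.1156, 0.1029]] zmed 0.0995
7.925 [0.4819 0.2697 0.0628]
7.925 [0.4819 0.2697 0.0628]
7.925 [0.4819 0.2697 0.0628]
7.925 [0.4819 0.2697 0.0628]
```

Emit:
{"op": "arm_command", "data": {
  "motion": "0 0 0.004 0.001 0 0 0;0 -0.04 0.004 0.001 0 0 0;0 -0.08 0.004 0.001 0 0 0;0 -0.11 0.004 0.001 0 0 0;0 -0.12 0.004 0.001 0 0 0;0 -0.13 0.004 0.001 0 0 0;0 -0.14 0.004 0.001 0 0 0;0 -0.14 0.004 0.001 0 0 0"
}}

```text
time: 8.93
eef_pos: [0.4828, 0.2347, 0.0626]
tool_rot: [-2.22, -2.223, 0.0]
force: [0.4, -1.0, -2.1]
opening: 0.0175
grasp_force: 78.6
```

Emit:
{"op": "arm_command", "data": {
  "motion": "0 -0.01 0 0 0 0 0;0 -0.02 0 0 0 0 0;0 -0.03 0 0 0 0 0;0 -0.04 0 0 0 0 0;0 -0.05 0 0 0 0 0;0 -0.06 0 0 0 0 0;0 -0.07 0 0 0 0 0;0 -0.08 0 0 0 0 0;0 -0.09 0 0 0 0 0;0 -0.1 0 0 0 0 0;0 -0.11 0 0 0 0 0;0 -0.11 0 0 0 0 0"
}}

```text
time: 10.42
eef_pos: [0.4831, 0.2106, 0.0632]
tool_rot: [-2.215, -2.22, -0.01]
force: [-0.9, 10.5, -2.1]
opening: 0.0179
grasp_force: 78.6
```

Emit:
{"op": "arm_command", "data": {
  "motion": "0 -0.01 0 0 0 0 0;0 -0.02 0 0 0 0 0;0 -0.03 0 0 0 0 0;0 -0.04 0 0 0 0 0;0 -0.05 0 0 0 0 0;0 -0.06 0 0 0 0 0;0 -0.07 0 0 0 0 0;0 -0.08 0 0 0 0 0;0 -0.09 0 0 0 0 0;0 -0.1 0 0 0 0 0;0 -0.11 0 0 0 0 0;0 -0.11 0 0 0 0 0"
}}

```text
time: 11.92
eef_pos: [0.4832, 0.183, 0.0631]
tool_rot: [-2.214, -2.22, -0.01]
force: [-1.6, 9.7, -3.1]
opening: 0.0174
grasp_force: 78.6
```

```bash
cat > held.py <<'E'
from h import *
s=telemetry.get_state();p,d,i=snap("wrist");W=world(d,i);R0=R.from_rotvec(s["tool_rot"]);T=((W.reshape(-1,3)-s["eef_pos"])@R0.as_matrix()).reshape(W.shape)
w=T[(abs(T[...,1])<.012)&(T[...,2]>-.06)&(T[...,2]<.0)&(T[...,0]>.015)&(T[...,0]<.08)]
for a in (.015,.03,.045):
    q=w[(w[:,0]>=a)&(w[:,0]<a+.008)]; print("rear",a,len(q),"y",np.percentile(q[:,1],[2,50,98]).round(4),"z",np.percentile(q[:,2],[2,50]).round(4))
print("rear end",np.percentile(w[:,0],99.5).round(4),"pos",s["eef_pos"].round(4),s["force"].round(1),s["joint_positions"].round(2))
p,d,i=snap("top");W=world(d,i);X,Y,Z=[W[...,k] for k in range(3)]
m=(abs(X-.483)<.02)&(Y<.035)&(Y>-.08)&(Z>.06);
if m.sum()>5: print("pin head side",m.sum(),np.percentile(W[m],[2,50,98],axis=0).round(4).tolist())
E
python3 held.py
```

```text
rear 0.015 762 y [-0.0093 -0.      0.0097] z [-0.0273 -0.0252]
rear 0.03 851 y [-0.0091 -0.      0.0098] z [-0.0273 -0.0253]
rear 0.045 1156 y [-0.0091  0.0004  0.0095] z [-0.0272 -0.0245]
rear end 0.0531 pos [0.4832 0.183  0.0631] [-1.6  9.7 -3.1] [ 0.23  0.24 -0.47  0.86  0.01  1.8 ]
pin head side 206 [[0.4685, -0.0237, 0.0746], [0.4835, 0.0058, 0.0857], [0.4974, 0.0341, 0.0975]]
```

Emit:
{"op": "arm_command", "data": {
  "motion": "0 -0.008 0 0 0 0 0;0 -0.014 0 0 0 0 0;0 -0.02 0 0 0 0 0;0 -0.02 0 0 0 0 0"
}}

```text
time: 12.52
eef_pos: [0.4831, 0.1785, 0.0631]
tool_rot: [-2.214, -2.22, -0.011]
force: [-0.1, 11.6, -2.0]
opening: 0.0174
grasp_force: 78.6
```

Emit:
{"op": "arm_command", "data": {
  "motion": "0 -0.008 0 0 0 0 0;0 -0.014 0 0 0 0 0;0 -0.014 0 0 0 0 0"
}}

```text
time: 12.9
eef_pos: [0.4833, 0.1784, 0.0636]
tool_rot: [-2.208, -2.217, -0.02]
force: [-2.1, 20.3, -1.8]
opening: 0.0173
grasp_force: 78.7
```

The pin is at its stop: the force doubled and the tool didn't move. I'll withdraw.

Emit:
{"op": "arm_command", "data": {
  "motion": "0 0.03 0 0 0 0 0;0 0.12 0 0 0 0 0;0 0.22 0 0 0 0 0;0 0.32 0 0 0 0 0;0 0.42 0 0 0 0 0;0 0.42 0 0 0 0 0;0 0.42 0 0 -0.4 0 0;0 0.42 0 -0.2 0 0 0;0 0.42 0 -0.48 0 0 0;0 0.42 0 -0.48 0 0 0"
}}

```text
time: 14.15
eef_pos: [0.4856, 0.2758, 0.1862]
tool_rot: [2.219, 2.219, 0.009]
force: [0.6, 1.1, -1.8]
opening: 0.0172
grasp_force: 79.6
```

```bash
python3 held.py;  python3 - <<'E'
from h import *
plan((.5574,-.001,.184),0); 
E
```

```text
rear 0.015 757 y [-0.0093 -0.      0.0097] z [-0.0273 -0.0253]
rear 0.03 849 y [-0.0094 -0.      0.0098] z [-0.0274 -0.0254]
rear 0.045 1199 y [-0.009   0.0004  0.0095] z [-0.0273 -0.0244]
rear end 0.0531 pos [0.4856 0.2758 0.1862] [ 0.6  1.1 -1.8] [ 0.4   0.18 -0.24  1.14 -0.    1.97]
pin head side 220 [[0.4689, -0.0283, 0.0736], [0.4836, 0.0035, 0.0853], [0.497, 0.0343, 0.0966]]
shift [-1.109   0.2887  0.006 ] turn [ 0.0028 -0.0008  0.0001] rows [4.6 0. ]
```

Emit:
{"op": "arm_command", "data": {
  "motion": "0 -0.9 0.25 0 0 0 0;0 -0.9 0.25 0 0 0 0;0 -0.9 0.25 0 0 0 0;0 -0.9 0.25 0 0 0 0;0 -0.9 0.25 0 0 0 0"
}}

```text
time: 14.88
eef_pos: [0.5453, 0.048, 0.1808]
tool_rot: [-2.225, -2.216, 0.004]
force: [-0.5, 0.5, -2.5]
opening: 0.0175
grasp_force: 79.5
```

Emit:
{"op": "arm_command", "data": {
  "motion": "0 -0.95 0.3 0 0 0 -0.049;0 -0.95 0.3 0 0 0 -0.049;0 -0.95 0.3 0 0 0 -0.049;0 -0.95 0.3 0 0 0 -0.049;0 -0.95 0.3 0 0 0 -0.049"
}}

```text
time: 15.5
eef_pos: [0.6214, -0.1895, 0.1807]
tool_rot: [-2.108, -2.329, 0.002]
force: [-0.1, 0.9, -2.6]
opening: 0.0173
grasp_force: 79.5
```

```bash
python3 - <<'E'
from h import *
print(telemetry.get_state()["eef_pos"]);plan((.6325,-.2485,.1),5.9); plan((.6325,-.2485,.03),5.9)
E
```

```text
[ 0.62143142 -0.18950565  0.18073835]
shift [-0.239   0.0209  0.3231] turn [-0.0005  0.0003 -0.0016] rows [1.6 0. ]
shift [-0.2389  0.0213  0.6031] turn [-0.0005  0.0003 -0.0016] rows [2.6 0. ]
```

Emit:
{"op": "arm_command", "data": {
  "motion": "0 -0.239 0.021 0 0 0 -0.0016;0 -0.239 0.021 0.2 0 0 -0.0016;0 -0.239 0.021 0.3 0 0 -0.0016;0 -0.239 0.021 0.323 0 0 -0.0016;0 -0.239 0.021 0.323 0 0 -0.0016;0 -0.239 0.021 0.323 0 0 -0.0016"
}}

```text
time: 16.25
eef_pos: [0.6335, -0.245, 0.1036]
tool_rot: [2.097, 2.336, 0.001]
force: [0.6, -0.3, -2.1]
opening: 0.0175
grasp_force: 79.6
```

```bash
python3 - <<'E'
from h import *
print(telemetry.get_state()["eef_pos"]);plan((.6325,-.2485,.028),5.9)
E
```

```text
[ 0.63353219 -0.24495715  0.10359474]
shift [-0.0132 -0.0064  0.3024] turn [0.0012 0.0008 0.0024] rows [1.2 0. ]
```

Emit:
{"op": "arm_command", "data": {
  "motion": "0 -0.013 -0.005 0.1 0 0 0.002;0 -0.013 -0.005 0.2 0 0 0.002;0 -0.013 -0.005 0.25 0 0 0.002;0 -0.013 -0.005 0.275 0 0 0.002;0 -0.013 -0.005 0.29 0 0 0.002;0 -0.013 -0.005 0.297 0 0 0.002;0 -0.013 -0.005 0.297 0 0 0.002"
}}

```text
time: 17.12
eef_pos: [0.6322, -0.2487, 0.0284]
tool_rot: [2.103, 2.332, 0.001]
force: [0.6, -0.1, -2.1]
opening: 0.0173
grasp_force: 79.6
```

Emit:
{"op": "arm_command", "data": {
  "motion": "0 0 0 0.003 0 0 0;0 0 0 0.005 0 0 0;0 0 0 0.005 0 0 0"
}}

```text
time: 17.5
eef_pos: [0.6323, -0.2487, 0.0281]
tool_rot: [2.103, 2.331, 0.001]
force: [-1.7, 1.0, 5.2]
opening: 0.0173
grasp_force: 80.2
```

Seated: the vertical force has reversed. I'll open to half, wait, then rise.

Emit:
{"op": "arm_command", "data": {
  "motion": "50 0 0 0 0 0 0;50 0 0 0 0 0 0;50 0 0 0 0 0 0;50 0 0 0 0 0 0;50 0 0 -0.05 0 0 0;50 0 0 -0.2 0 0 0;50 0 0 -0.4 0 0 0;50 0 0 -0.6 0 0 0;50 0 0 -0.6 0 0 0;50 0 0 -0.6 0 0 0"
}}

```text
time: 18.75
eef_pos: [0.6314, -0.2484, 0.1769]
tool_rot: [2.104, 2.332, 0.0]
force: [-0.0, -0.2, -1.3]
opening: 0.0429
grasp_force: 0.0
```

```bash
python3 - <<'E'
from h import *
s=telemetry.get_state();print(s["eef_pos"],s["opening"],s["joint_positions"].round(2))
p,d,i=snap("top");W=world(d,i);X,Y,Z=[W[...,k] for k in range(3)]
cv2.imwrite("pics/t5.png",cv2.resize(p[120:280,170:460],None,fx=2.7,fy=2.7,interpolation=2))
m=(abs(X-.483)<.02)&(Y<.035)&(Y>-.08)&(Z>.06);print("pin",np.percentile(W[m],[2,50,98],axis=0).round(4).tolist())
p,d,i=snap("wrist");W=world(d,i);X,Y,Z=[W[...,k] for k in range(3)]
m=(abs(X-.635)<.03)&(Y>-.4)&(Y<-.18)&(Z>.0525)&(Z<.06);w=W[m];print("ridge",m.sum(),w.mean(0).round(4),np.percentile(w[:,1],[1,99]).round(4),np.percentile(w[:,2],[50,95]).round(4))
plan((.55,0.03,.2),90);plan((.543,0.088,.2),90)
E
```

```text
[ 0.63139956 -0.24837888  0.17693856] 0.04292949885256227 [-0.47  0.4   0.03  1.2  -0.    1.  ]
pin [[0.4687, -0.0283, 0.0735], [0.4836, 0.0036, 0.0856], [0.4971, 0.0341, 0.0963]]
ridge 1433 [ 0.6321 -0.2437  0.054 ] [-0.2966 -0.1968] [0.054  0.0554]
shift [ 1.1385 -0.2053 -0.0987] turn [-4.000e-04 -1.500e-03 -7.008e-01] rows [4.6 7.9]
shift [ 1.3721 -0.2093 -0.0983] turn [-4.000e-04 -1.500e-03 -7.008e-01] rows [5.6 7.9]
```

View pics/t5.png

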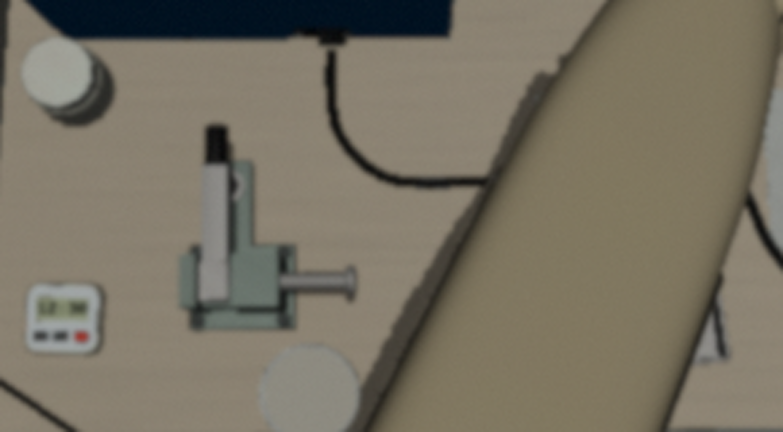

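The view shows the pin pushed out to the right, its head at (350,283). Petri, timer and jar haven't moved, and the drift's ridge is back within 0.5 mm of its original pose. Next is the arm.

Emit:
{"op": "arm_command", "data": {
  "motion": "60 0.8 -0.15 -0.1 0 0 -0.4;60 0.8 -0.15 -0.1 0 0 -0.4;60 0.8 -0.15 -0.1 0 0 -0.4;60 0.8 -0.15 -0.1 0 0 -0.4;60 0.8 -0.15 -0.1 0 0 -0.4;60 0.8 -0.15 -0.1 0 0 -0.4"
}}

```text
time: 19.6
eef_pos: [0.5723, -0.0527, 0.1997]
tool_rot: [-0.973, -2.984, 0.001]
force: [0.3, -0.4, 0.0]
opening: 0.0514
grasp_force: 0.0
```

```bash
python3 - <<'E'
from h import *
plan((.535,0.088,.18),90)
E
```

```text
shift [0.4521 0.3666 0.0797] turn [-2.00e-04 -1.50e-03 -3.01e-01] rows [2.3 3.4]
```

Emit:
{"op": "arm_command", "data": {
  "motion": "60 0.452 0.367 0.08 0 0 -0.301;60 0.452 0.367 0.08 0 0 -0.301;60 0.452 0.367 0.08 0 0 -0.301;60 0.452 0.367 0.08 0 0 -0.301;60 0.452 0.367 0.08 0 0 -0.301;60 0.452 0.367 0.08 0 0 -0.301"
}}

```text
time: 20.35
eef_pos: [0.5362, 0.0869, 0.1808]
tool_rot: [-0.003, -3.141, 0.0]
force: [0.2, 0.2, -0.0]
opening: 0.0512
grasp_force: 0.0
```

```bash
python3 - <<'E'
from h import *
s=telemetry.get_state();print(s["eef_pos"])
p,d,i=snap("wrist");W=world(d,i);X,Y,Z=[W[...,k] for k in range(3)];cv2.imwrite("pics/w6.png",p)
m=(X>.51)&(X<.60)&(abs(Y-.088)<.03)&(abs(Z-.09)<.004);w=W[m]
if len(w)>10:
    r=cv2.minAreaRect((w[:,:2]*1000).astype(np.float32));print(len(w),r,np.median(w[:,2]))
m=(X>.46)&(X<.50)&(abs(Y-.088)<.02)&(abs(Z-.0955)<.003);w=W[m];print("eye",len(w),np.percentile(w,[2,50,98],axis=0).round(4).tolist())
plan((.535,.088,.071),90)
E
```

```text
[0.5362125  0.08694697 0.18080314]
2526 ((554.9883422851562, 87.45271301269531), (21.885576248168945, 89.90665435791016), 89.5571517944336) 0.08968145825768728
eye 1542 [[0.4665, 0.0735, 0.0942], [0.4821, 0.0874, 0.0958], [0.4982, 0.0993, 0.0976]]
shift [0.0051 0.0044 0.4399] turn [-0.     -0.0003 -0.0009] rows [1.8 0. ]
```

View pics/w6.png

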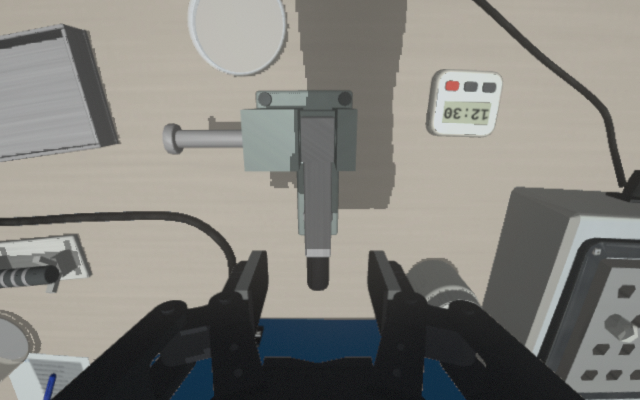

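The view shows the arm at (318,110–290) between the open fingers and the pin out at (175,138). The bar is centred at y = 0.0875.

Emit:
{"op": "arm_command", "data": {
  "motion": "60 0.004 0.003 0.15 0 0 0;60 0.004 0.003 0.3 0 0 0;60 0.004 0.003 0.4 0 0 0;60 0.004 0.003 0.438 0 0 0;60 0.004 0.003 0.438 0 0 0;0 0.004 0.003 0.438 0 0 0;0 0.004 0.003 0.438 0 0 0;0 0.004 0.003 0.438 0 0 0;0 0.004 0.003 0.438 0 0 0;0 0.004 0.003 0.438 0 0 0",
  "newtons": 80
}}

```text
time: 21.65
eef_pos: [0.5367, 0.088, 0.0736]
tool_rot: [-0.0, 3.138, -0.001]
force: [-1.3, -1.3, 6.2]
opening: 0.02
grasp_force: 80.1
```

Emit:
{"op": "arm_command", "data": {
  "motion": "0 0 0 -0.03 0 0 0;0 0 0 -0.08 0 0 0;0 0 0 -0.15 0 0 0;0 0 0 -0.25 0 0 0;0 0 0 -0.4 0 0 0;0 0 0 -0.5 0 0 0;0 0 0 -0.5 0 0 0"
}}

```text
time: 22.52
eef_pos: [0.5376, 0.0883, 0.2002]
tool_rot: [-0.001, 3.135, 0.001]
force: [-0.5, -0.3, -3.3]
opening: 0.0202
grasp_force: 79.1
```

```bash
python3 - <<'E'
from h import *
s=telemetry.get_state();R0=R.from_rotvec(s["tool_rot"]);print(s["eef_pos"],s["moment"].round(2),s["joint_positions"].round(2))
p,d,i=snap("wrist");W=world(d,i);T=((W.reshape(-1,3)-s["eef_pos"])@R0.as_matrix()).reshape(W.shape)
a=T[(abs(T[...,1])<.016)&(T[...,2]>-.04)&(T[...,2]<.0)&(T[...,0]>.012)&(T[...,0]<.1)]
for b in np.arange(.012,.09,.008):
    q=a[(a[:,0]>=b)&(a[:,0]<b+.008)]
    if len(q)>20: print(round(b,3),len(q),"y",np.percentile(q[:,1],[2,50,98]).round(4),"ztop",np.percentile(q[:,2],[10,50]).round(4))
print("eye end",np.percentile(a[:,0],99.5))
p,d,i=snap("top");W=world(d,i);X,Y,Z=[W[...,k] for k in range(3)]
m=(abs(X-.455)<.09)&(abs(Y+.237)<.14)&(Z>.022)&(Z<.04);print("tray",cv2.minAreaRect((W[m][:,:2]*1000).astype(np.float32)))
plan((.454,-.2305,.12),6.7);plan((.5,-.07,.2),50)
E
```

```text
[0.53758852 0.08833711 0.20022649] [ 0.02 -0.08 -0.03] [ 0.04  0.15 -0.25  1.16  0.    0.04]
0.012 758 y [-0.0098  0.0006  0.0112] ztop [-0.0169 -0.0162]
0.02 788 y [-0.0099  0.0004  0.011 ] ztop [-0.017  -0.0162]
0.028 807 y [-0.0098  0.0008  0.011 ] ztop [-0.0171 -0.0163]
0.036 846 y [-0.0111  0.0004  0.012 ] ztop [-0.023  -0.0223]
0.044 1141 y [-0.011   0.0004  0.0121] ztop [-0.0231 -0.0224]
0.052 1208 y [-0.011   0.0004  0.0119] ztop [-0.0232 -0.0224]
0.06 1277 y [-0.0109  0.0004  0.012 ] ztop [-0.0232 -0.0224]
0.068 582 y [-0.0111  0.0004  0.0119] ztop [-0.0229 -0.0218]
eye end 0.06997497550704049
tray ((455.04656982421875, -236.9564666748047), (110.01089477539062, 219.61683654785156), 6.642924785614014)
shift [ 0.3244 -1.2746  0.3067] turn [-0.     -0.      0.6943] rows [5.4 7.8]
shift [ 0.1402 -0.6326 -0.0133] turn [ 0.     -0.      0.3335] rows [2.6 3.7]
```

Emit:
{"op": "arm_command", "data": {
  "motion": "0 0.16 -0.64 0 0 0 0.347;0 0.16 -0.64 0 0 0 0.347;0 0.16 -0.64 0 0 0 0.347;0 0.16 -0.64 0 0 0 0.347;0 0.16 -0.64 0 0 0 0.347;0 0.16 -0.64 0 0 0 0.347"
}}

```text
time: 23.38
eef_pos: [0.4946, -0.0713, 0.1958]
tool_rot: [-1.111, -2.936, 0.0]
force: [0.0, -0.1, -3.5]
opening: 0.0203
grasp_force: 79.7
```

```bash
python3 - <<'E'
from h import *
plan((.4545,-.2325,.10),6.65)
E
```

```text
shift [-0.3072 -0.5891  0.383 ] turn [-0.0007 -0.0007  0.3491] rows [3.1 3.9]
```

Emit:
{"op": "arm_command", "data": {
  "motion": "0 -0.307 -0.589 0 0 0 0.349;0 -0.307 -0.589 0 0 0 0.349;0 -0.307 -0.589 0.1 0 0 0.349;0 -0.307 -0.589 0.2 0 0 0.349;0 -0.307 -0.589 0.383 0 0 0.349;0 -0.307 -0.589 0.383 0 0 0.349;0 -0.307 -0.589 0.383 0 0 0.349"
}}

```text
time: 24.25
eef_pos: [0.4557, -0.2328, 0.102]
tool_rot: [2.089, 2.345, 0.0]
force: [0.5, -0.4, -2.8]
opening: 0.02
grasp_force: 79.9
```

```bash
python3 - <<'E'
from h import *
print(telemetry.get_state()["eef_pos"]);plan((.4545,-.2325,.018),6.65)
E
```

```text
[ 0.4557076  -0.23280108  0.101979  ]
shift [ 0.0019 -0.0049  0.3359] turn [ 0.0003  0.0003 -0.0004] rows [1.3 0. ]
```

Emit:
{"op": "arm_command", "data": {
  "motion": "0 0.002 -0.004 0.1 0 0 0;0 0.002 -0.004 0.2 0 0.024 0;0 0.002 -0.004 0.28 0 0.024 0;0 0.002 -0.004 0.32 0 0.024 0;0 0.002 -0.004 0.34 0 0.024 0;0 0.002 -0.004 0.345 0 0.024 0;0 0.002 -0.004 0.345 0 0.024 0"
}}

```text
time: 25.12
eef_pos: [0.4545, -0.2328, 0.0155]
tool_rot: [-2.067, -2.317, -0.052]
force: [0.1, -0.2, -3.4]
opening: 0.02
grasp_force: 80.0
```

Emit:
{"op": "arm_command", "data": {
  "motion": "0 0 0 0.006 0 0 0;0 0 0 0.01 0 0 0;0 0 0 0.014 0 0 0;0 0 0 0.014 0 0 0"
}}

```text
time: 25.62
eef_pos: [0.4539, -0.2324, 0.0116]
tool_rot: [-2.067, -2.316, -0.052]
force: [-0.0, -0.0, 0.2]
opening: 0.02
grasp_force: 80.6
```

Emit:
{"op": "arm_command", "data": {
  "motion": "0 0 0 0.003 0 0 0;0 0 0 0.003 0 0 0;20 0 0 0.003 0 0 0;32 0 0 0.003 0 0 0;42 0 0 0.003 0 0 0;45 0 0 0.003 0 0 0;45 0 0 0.003 0 0 0;45 0 0 -0.05 0 0 0;45 0 0 -0.2 0 0 0;45 0 0 -0.5 0 0 0;45 0 0 -0.7 0 0 0;45 0 0 -0.7 0 0 0"
}}

```text
time: 27.12
eef_pos: [0.4589, -0.2442, 0.1934]
tool_rot: [-2.076, -2.326, -0.054]
force: [0.5, -0.7, -0.7]
opening: 0.0384
grasp_force: 0.0
```

```bash
python3 - <<'E'
from h import *
s=telemetry.get_state();print(s["eef_pos"],s["force"],s["opening"])
a,d,i=snap("scene");p,d,i=snap("top");W=world(d,i);X,Y,Z=[W[...,k] for k in range(3)]
q,d2,i2=snap("wrist")
m=(abs(X-.483)<.02)&(Y<.035)&(Y>-.08)&(Z>.06);print("pin",np.percentile(W[m],[2,50,98],axis=0).round(4).tolist())
W2=world(d2,i2);X,Y,Z=[W2[...,k] for k in range(3)]
for n,lo,hi in(("bar",-.30,-.21),("eye",-.195,-.165)):
    m=(abs(X-.455)<.03)&(Y>lo)&(Y<hi)&(Z>.015)&(Z<.05); w=W2[m]; print(n,len(w),np.percentile(w,[2,50,98],axis=0).round(4).tolist() if len(w) else "")
cv2.imwrite("pics/end.png",cv2.hconcat([a[100:300,200:440],q[50:250,200:440]]))
cv2.imwrite("pics/end.png",cv2.resize(cv2.hconcat([a[80:320,200:460],q[0:240,190:450]]),None,fx=1.5,fy=1.5))
E
```

```text
[ 0.45893978 -0.24419311  0.19338716] [ 0.47849561 -0.69854311 -0.73954412] 0.03835224595384778
pin [[0.4686, -0.0282, 0.073], [0.4837, 0.0035, 0.0855], [0.4971, 0.0342, 0.0979]]
bar 1679 [[0.4432, -0.2978, 0.0196], [0.4566, -0.25, 0.0266], [0.4688, -0.2115, 0.0294]]
eye 838 [[0.4361, -0.1941, 0.0347], [0.4482, -0.1796, 0.0365], [0.4604, -0.1656, 0.0382]]
```

View pics/end.png

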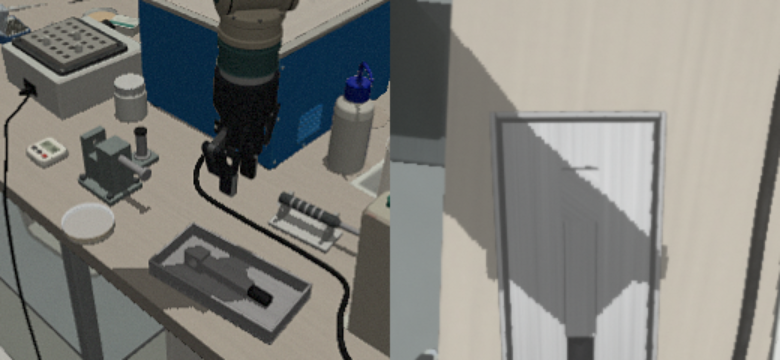

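The left half shows the arm flat in the tray at (228,275) and the drift in its cradle at (310,212). Petri, timer and jar are in place, and the gripper is clear. Handing in.

```bash
python3 -c "
from station import robot
print(robot.finish_job())"
```

```text
the job is handed in; nothing more can be done
None
```

The pin is driven to its stop, the drift is back in its cradle, the clamp arm lies flat in the tray with the other things where they were, and the job was handed in at about 27 s; no verdict came back.

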